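# Vent the airbrush station, then find the thread hand of its trap cap and hold it off

## Robot

A 7-joint arm with a two-finger parallel gripper is mounted at the origin on the work surface. World frame = base frame: x ahead of the robot, y to its left, z up, the work surface at z = 0. Lengths are in m, angles in rad, forces in N, time in s.
With the tool pointing down it reaches from about 0.425 to 1.025 m from the base axis. Payload 9.4 kg.
Tool frame: the origin (TCP) lies midway between the tips of the shut fingers; the grasp point (between the pads) lies 19 mm behind it (grip_point_offset is the distance from the TCP to the grasp point, in m); z points along the fingers, y is the line along which they close (so a half turn about z gives the same grasp; the last joint's range is limited). The gripper opens to 93 mm and grips with 3 to 60 N. Pads are 15 mm wide; open, the fingers measure 128 mm over their backs; the gripper's body (75 mm by 188 mm) begins 65 mm behind the grasp point.
Start: joints at [-1.201, 0.599, -0.003, 1.599, 0.002, 0.943, -0.08], TCP at [0.313, 0.654, 0.219] pointing down, gripper open.
Joint ranges: [-2.57, 2.57], [-0.35, 1.97], [-1.29, 1.29], [0.11, 2.56], [-1.05, 4.19], [0.11, 1.86], [-2.63, 2.63]. Speed limits (rad/s): [2.22, 2.22, 3.01, 3.01, 3.14, 3.14, 3.14].

## Interface

Orientations are given as a rotation vector (axis times angle).
In Python, from rig import * gives the robot as it stands. The module is installed in compiled form; this text tells all that it offers.
- The arm moves only by the tool apply_moves, never from a script. Its argument "deltas" is one flat list of numbers, 6 for each row, row after row: the shift along the tool's x, y, z in mm, then the turn, a rotation vector about the tool's x, y, z in units of 6 degrees (1.0 is 6 degrees). A call has 1 to 20 rows; each row is the pose to reach, as a shift and turn from the pose commanded when the call began, along the tool's axes at that moment; what a row does not reach only later rows make up. A row lasts 1/12 s, in which the tool goes at most 41.7 mm and 7.16 degrees, less where a joint would pass 70% of its speed; a pose out of reach is approached as far as the arm can. A call with a gripper value outside its range is refused whole. "fingers" is the opening, from -1 (shut) to 1 (fully open), set as the call begins (left out, the last holds). The fingers move at their own pace and stop on an object; the grip force is fixed at half the most. Time passes only in rows, so rows that repeat a pose let the fingers close. It gives the time, the measured TCP pose, the force, the opening and the grip force at its end, in the units of the state.
- get_state(): the state, without advancing time (a new reading comes with each control period).
- capture(name): name is "scene" or "top" or "wrist"; returns (picture, depth): 480x640x3 uint8, red, green, blue; 480x640 float32, m along the optical axis (not along the pixel's ray), 0 where there is no reading.
- calibration(name): a dict with "fx", "fy", "cx", "cy" (pixels), "k1" (the pictures are not rectified: a ray, as slopes to the right and down, at radius r is drawn at 1 + k1 r^2 times it, then the intrinsics apply), "rvec" (rotation vector, rad) and "tvec" (3), from world to camera coordinates, as OpenCV has them. Camera axes: x right, y down, z forward; pixel columns grow to the right and rows downward; lengths in m; the calibration is good to about 2 mm. A picture is of the moment at which its call begins: read the wrist's pose just before it. calibration takes no time and is no camera call; for the wrist camera it gives the pose at the moment of the call.
- job_done(): hands the job in; it is judged then, once.
Trained networks look in the newest picture that a camera, given by its name, has taken for a name from the list of things; names that differ only in an ending like _2 or _b are one class to them, and where a whole thing is asked for, a point or a joint stands for the part that bears it (a point fixed in the world has none). Each returns a list of dicts, best first, with "conf" (0 to 1); they miss things now and then, are a little off and sometimes report something else, mostly with a low value. They report only what shows in the picture. A call takes as long as a camera call. They do not tell look-alikes from the thing itself.
- find_in(camera, name): "bbox" ([left, top, width, height] in pixels, round what is visible of it).
- cut_out(camera, name): "pixels" (480x640 bool, what is visible of it) and "bbox" ([left, top, width, height] in pixels, round what is visible of it).
The state is a dict: "clock": time; "q": joint angles; "qvel": joint speeds; "joint_torque": joint torques, N m; "tcp_pos": TCP position; "ee_rot": TCP orientation; "contact_force": force on the tool from outside, world axes, zero at the start; "ft_torque": the same for the moment, N m; "width": finger opening in m; "finger_force": force on a finger pad.
Only numpy, scipy, OpenCV 4.12 (cv2) and the standard library are available. Lean on these libraries where they do the work, as an engineer would, in place of code of your own. Each camera call takes 0.05 s, during which the arm holds its last target. There are 200 camera calls.

## Task

First swing the red-knobbed vent lever of the blue air station to the yellow mark at 55 degrees and leave it there. Then unscrew the orange trap cap: nobody remembers whether its thread is right- or left-handed, so try both ways until you find the way it loosens, and lift it off. Finish still holding the cap level in the gripper, about 10 cm above its seat, and leave the model locomotive, the paint jar and the screwdriver alone.

Things in the scene. Friction and masses are not known exactly. Their poses are not given: they have to be found in the camera images.
- station: Blue air station, fixed box 140 (x) x 280 (y) x 60 mm, its flat deck 60 mm above the table. Origin: centre of its underside; x points from its front (robot side) to its back, y to its left, z up. On the deck: lever pivot at (0, -85) mm, capped trap at (0, +80) mm, round gauge 50 mm across and 27 mm high at (42, 0) mm. Position and yaw vary.
- vent_lever (a joint): Vent lever's angle, rad, about the vertical axis at lever_pivot. At 0 the arm points along the station's -x; it grows counter-clockwise from above, at pi/2 it points along the station's -y. Stops at 0 and 1.75; starts at 0 to 0.5. The wide yellow dial mark is at 55 degrees = 0.96 rad (thin white: 0, 15, 30, 45, 65, 80, 95 degrees). Light friction, 1.3 N at the knob; stays where left.
- lever_pivot (a point): The lever's turning axis at deck height (60 mm above the table). Axes are those of the station.
- lever_knob (a point): Centre of the top of the lever's red knob: an upright round post of 16 mm diameter, 36 mm tall, from 10 to 46 mm above the deck, 65 mm from the pivot. The steel arm below it is 12 mm wide and lies 10 to 18 mm above the deck.
- cap_seat (a point): Centre of the cap's seat at deck height (60 mm above the table), on the neck's axis; axes as the station's. Under the cap a brass neck rises 23 mm, with a coarse quick thread: turned the wrong way the cap meets a hard stop after about 5 degrees and stays locked; the other way it turns freely and from 60 to 120 degrees it is off the thread and lifts straight up (80 is best).
- cap: Orange ribbed round screw cap, upside-down cup 50 mm across, 36 mm tall, loose, 35 to 65 g. Origin: centre of its underside, on the seat at the start; z up through its top. White pointer on top along its own -x; axes start parallel to the station's within 0.05 rad. Which way loosens it varies and cannot be seen. Turning does not raise it; locked, it has under 3 mm of play upwards.
- loco: Silver model locomotive with red frame, 200 x 44 x 62 mm, loose, 250 g, standing on the mat beyond the station. Bystander. Origin: centre of its underside, x along it.
- paint_jar: Small paint jar with green lid, 38 mm in diameter, 55 mm tall, loose. Bystander to the left. Origin: centre of its underside.
- screwdriver: Screwdriver about 150 mm long lying on the mat, loose. Bystander to the right. Origin: near its middle, on the mat.
There are look-alikes about, which are no part of the job. Several things have the shape of the cap; the one meant has the colours described above.

How it is judged:
By the outcome, as a careful person would: the job done as asked, in the order asked, and still so for the second after the job is handed in, while the arm keeps its last pose, push and grip.
It also fails if it takes over 51 s, if anything falls off the work surface, if the arm or the gripper's body presses on something with over 40 N, if the wrist force passes 120 N, or if a joint passes its speed limit or range.

## Working session

There is one attempt and no reset: what is moved stays moved. The work goes in short steps, Python scripts to look and compute and a tool call to move; the robot and the scene stay as the last step left them, time stands still between calls to the robot, and variables do not carry over. Pictures are saved under pics/ and viewed, at most 10 in all, crops included, and the job is handed in when it is done.

Besides the shell and the picture viewer there is one more tool, called after "Request:" by a JSON object that holds its "method" and its "body". apply_moves: Moves the arm, as the interface text tells. Its arguments: {"type":"object","properties":{"deltas":{"type":"array","items":{"type":"number"}},"fingers":{"type":"number"}},"required":["deltas"]}

```bash
mkdir -p pics; cat > h.py <<'E'
from rig import *
import numpy as np, cv2
from scipy.spatial.transform import Rotation as R
def cal(n):
    c=calibration(n); return c
def deproj(c,u,v,d):
    x=(np.asarray(u,float)-c["cx"])/c["fx"]; y=(np.asarray(v,float)-c["cy"])/c["fy"]
    xd,yd=x.copy(),y.copy()
    for _ in range(10):
        s=1+c["k1"]*(x*x+y*y); x,y=xd/s,yd/s
    p=np.stack([x*d,y*d,d*np.ones_like(x)],-1)
    return (p-np.array(c["tvec"]))@R.from_rotvec(c["rvec"]).as_matrix()
def atz(c,u,v,z):
    a=deproj(c,u,v,1.0); o=-np.array(c["tvec"])@R.from_rotvec(c["rvec"]).as_matrix()
    return o+(a-o)*((z-o[2])/(a[...,2:3]-o[2]))
def proj(c,P):
    p=np.asarray(P)@R.from_rotvec(c["rvec"]).as_matrix().T+np.array(c["tvec"])
    x,y=p[...,0]/p[...,2],p[...,1]/p[...,2]; s=1+c["k1"]*(x*x+y*y)
    return np.stack([c["cx"]+c["fx"]*x*s,c["cy"]+c["fy"]*y*s],-1)
def st():
    s=get_state(); print({k:np.round(s[k],3).tolist() for k in ("clock","q","tcp_pos","ee_rot","contact_force","width","finger_force")}); return s
E
python3 - <<'E'
from h import *
s=st(); print(R.from_rotvec(s["ee_rot"]).as_matrix().round(3))
for n in ("top","scene"):
    im,d=capture(n); cv2.imwrite(f"pics/{n}0.png",im[...,::-1]); np.savez(f"{n}0.npz",im=im,d=d)
    c=cal(n); print(n,{k:np.round(v,3).tolist() for k,v in c.items()})
    for t in ("station","cap","vent_lever","lever_knob"):
        print(t,[(np.round(r["bbox"]).tolist(),round(r["conf"],2)) for r in find_in(n,t)])
E
```

```text
{'clock': 0.0, 'q': [-1.201, 0.6, -0.003, 1.6, 0.002, 0.943, -0.08], 'tcp_pos': [0.313, 0.653, 0.218], 'ee_rot': [-0.696, -3.063, 0.002], 'contact_force': [0.189, 0.937, -0.702], 'width': 0.093, 'finger_force': 0.0}
[[-0.902  0.432 -0.001]
 [ 0.432  0.902 -0.001]
 [-0.    -0.002 -1.   ]]
top {'fx': 482.681, 'fy': 482.681, 'cx': 314.961, 'cy': 241.234, 'k1': 0.038, 'rvec': [2.203, -2.183, 0.07], 'tvec': [-0.043, 0.592, 1.256]}
station [([217.0, 196.0, 119.0, 87.0], 0.95)]
cap [([186.0, 207.0, 21.0, 20.0], 0.8), ([173.0, 236.0, 22.0, 24.0], 0.73), ([260.0, 306.0, 21.0, 22.0], 0.73), ([235.0, 219.0, 24.0, 23.0], 0.6)]
vent_lever [([298.0, 244.0, 15.0, 33.0], 0.62)]
lever_knob [([296.0, 245.0, 17.0, 34.0], 0.45)]
scene {'fx': 469.844, 'fy': 469.844, 'cx': 320.34, 'cy': 235.076, 'k1': -0.081, 'rvec': [2.173, 1.391, -0.426], 'tvec': [-0.2, -0.395, 1.312]}
station [([304.0, 196.0, 144.0, 84.0], 0.79)]
cap [([400.0, 206.0, 26.0, 35.0], 0.95), ([458.0, 214.0, 25.0, 27.0], 0.74), ([446.0, 190.0, 25.0, 27.0], 0.6)]
vent_lever [([327.0, 192.0, 16.0, 51.0], 0.83)]
lever_knob [([325.0, 193.0, 15.0, 47.0], 0.73)]
```

View pics/top0.png

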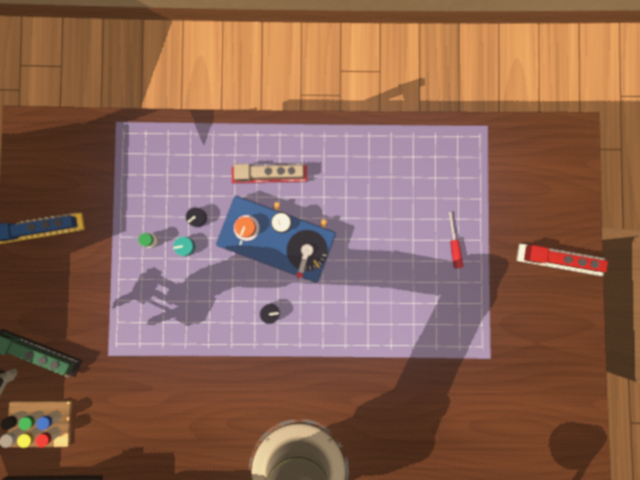

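View pics/scene0.png

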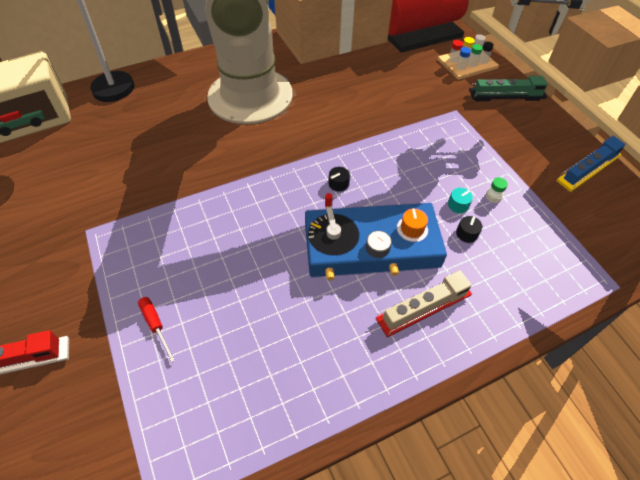

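The top view shows the blue station centred near (276,240), with the red lever knob at (299,274) and the orange cap with its white pointer at (246,229).

Cap candidates in the top view:
- Orange cap on the station at (246,229). It matches the description, so I choose this one.
- Black caps at (196,217) and (270,314).
- Teal cap at (183,246).

The white gauge is at (281,222). The bystanders are the jar (146,240), the loco (270,172) and the screwdriver (456,240).

```bash
python3 - <<'E'
from h import *
for n in ("top","scene"):
    f=np.load(n+"0.npz"); im,d=f["im"],f["d"]; c=cal(n)
    v,u=np.mgrid[:480,:640]; P=deproj(c,u,v,d)
    hsv=cv2.cvtColor(im,cv2.COLOR_RGB2HSV).astype(int)
    ok=(d>0)&(P[...,0]>.25)&(P[...,0]<.9)&(abs(P[...,1])<.5)
    deck=ok&(P[...,2]>.05)&(P[...,2]<.072)&(hsv[...,0]>95)&(hsv[...,0]<120)&(hsv[...,1]>120)
    q=P[deck]; 
    cen,sz,a=cv2.minAreaRect((q[:,:2]*1000).astype(np.float32)); print(n,"deck",deck.sum(),q[:,2].mean().round(4),cen,sz,a)
    org=ok&(P[...,2]>.08)&(hsv[...,0]>4)&(hsv[...,0]<16)&(hsv[...,1]>150)
    q=P[org]; t=q[q[:,2]>np.percentile(q[:,2],60)-.006]
    print("orange",len(q),np.median(t,0).round(4),cv2.minEnclosingCircle((t[:,:2]*1000).astype(np.float32)))
    red=ok&(P[...,2]>.06)&((hsv[...,0]<4)|(hsv[...,0]>172))&(hsv[...,1]>150)&(P[...,0]<.6)
    vv,uu=np.nonzero(red);q=P[red]; print("red",len(q), uu.min(),uu.max(),vv.min(),vv.max(),np.median(q,0).round(4),q.max(0).round(3))
    k=cv2.resize(im[170:300,160:360] if n=="top" else im[180:290,290:450],None,fx=4,fy=4,interpolation=cv2.INTER_CUBIC)
    cv2.imwrite(f"pics/{n}crop.png",k[...,::-1])
E
```

```text
top deck 1741 0.0597 (596.6455078125, 63.188690185546875) (271.25286865234375, 130.28611755371094) 70.66719818115234
orange 247 [0.6261 0.1348 0.0957] ((621.8565673828125, 138.2312469482422), 23.86380386352539)
red 15 297 301 273 276 [0.5042 0.0014 0.1057] [0.509 0.006 0.108]
scene deck 4278 0.0585 (598.6092529296875, 62.186279296875) (277.24267578125, 141.5580596923828) 70.18900299072266
orange 163 [0.6376 0.1265 0.0932] ((624.77490234375, 138.4639434814453), 25.897798538208008)
red 73 325 331 193 205 [ 5.106e-01 -4.000e-04  1.028e-01] [0.515 0.008 0.107]
```

View pics/topcrop.png

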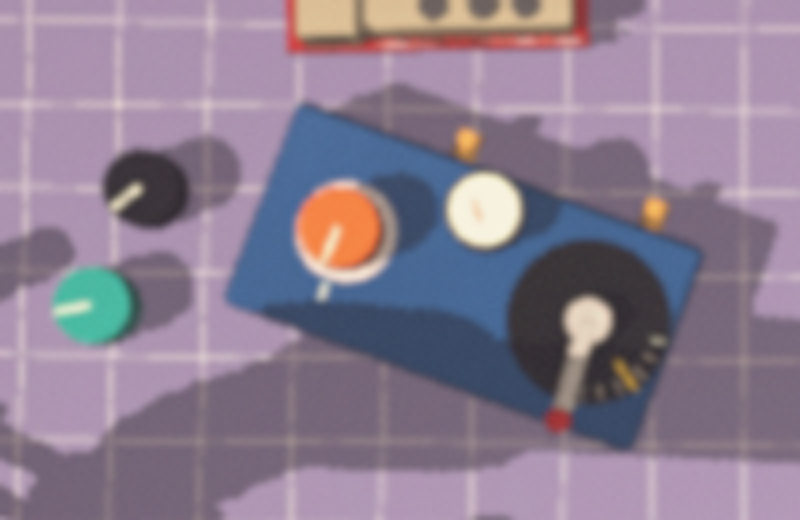

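The crop confirms the choice. The orange ribbed cap is on the white seat at crop (340,228), and the red knob at crop (560,420) is close to the 0° mark. The yellow mark is at crop (626,375).

Station fit: centre about (0.5975, 0.0627), yaw about -19.6°. That puts the knob at about (0.508, 0.001) and the cap at (0.624, 0.138). I'm moving to hover over the knob.

Request:
{"method": "apply_moves", "body": {"deltas": [-9, -10, 0, 0, 0, 0, -23, -25, 0, 0, 0, 0, -46, -50, 0, 0, 0, 0, -71, -78, 0, 0, 0, -0.1, -96, -106, 0, 0, 0, -0.2, -121, -134, 0, 0, 0, -0.3, -147, -161, 0, 0, 0, -0.4, -172, -189, 0, 0, 0, -0.5, -197, -217, 0, 0, 0, -0.6, -222, -244, 0, 0, 0, -0.7, -247, -272, 0, 0, 0, -0.8, -273, -300, 0, 0, 0, -0.9, -298, -328, 0, 0, 0, -1, -325, -358, 0, 0, 0, -1.1, -353, -388, 0, 0, 0, -1.2, -380, -418, 0, 0, 0, -1.3, -408, -449, 0, 0, 0, -1.3, -431, -474, 0, 0, 0, -1.3, -449, -494, 0, 0, 0, -1.3, -458, -504, 0, 0, 0, -1.3], "fingers": -0.1}}

```text
clock: 2.17
tcp_pos: [0.5093, -0.0026, 0.219]
ee_rot: [0.492, 3.102, -0.001]
contact_force: [0.9, 0.7, 0.4]
width: 0.0421
finger_force: 0.0
```

```bash
cat > wr.py <<'E'
from h import *
import sys
s=st(); c=cal("wrist"); im,d=capture("wrist"); np.savez("w%s.npz"%sys.argv[1],im=im,d=d); cv2.imwrite("pics/w%s.png"%sys.argv[1],im[...,::-1])
v,u=np.mgrid[:480,:640]; P=deproj(c,u,v,d); hsv=cv2.cvtColor(im,cv2.COLOR_RGB2HSV).astype(int)
H,S=hsv[...,0],hsv[...,1]; ok=(d>0)&(P[...,0]>.4)&(P[...,0]<.9)&(abs(P[...,1])<.4)
deck=ok&(P[...,2]>.05)&(P[...,2]<.072)&(H>95)&(H<120)&(S>120)
if deck.sum()>200: q=P[deck]; print("deck",deck.sum(),q[:,2].mean(),cv2.minAreaRect((q[:,:2]*1000).astype(np.float32)))
for nm,m in (("orange",(H>4)&(H<16)&(S>150)&(P[...,2]>.08)),("red",((H<4)|(H>172))&(S>150)&(P[...,2]>.095)&(P[...,0]<.6)),("yellow",(H>18)&(H<33)&(S>140)&(abs(P[...,2]-.063)<.01))):
    m=m&ok
    if m.sum()>20:
        q=P[m]; vv,uu=np.nonzero(m); print(nm,m.sum(),(uu.mean(),vv.mean()),np.median(q,0).round(4),q.min(0).round(4),q.max(0).round(4),cv2.minEnclosingCircle((q[:,:2]*1000).astype(np.float32)))
print("TR",s["tcp_pos"],R.from_rotvec(s["ee_rot"]).as_matrix().round(3).tolist())
E
python3 wr.py 1
```

```text
{'clock': 2.167, 'q': [-0.126, 0.342, 0.025, 2.089, -0.011, 0.71, 1.162], 'tcp_pos': [0.509, -0.003, 0.219], 'ee_rot': [0.492, 3.102, -0.001], 'contact_force': [0.873, 0.711, 0.384], 'width': 0.042, 'finger_force': 0.0}
deck 20538 0.06093832803084156 ((588.9033813476562, 65.11455535888672), (276.4158630371094, 129.31495666503906), 70.95458221435547)
orange 1792 (np.float64(537.8833705357143), np.float64(301.7114955357143)) [0.6064 0.1351 0.0966] [0.485  0.0442 0.08  ] [0.6296 0.1628 0.3129] ((557.0888671875, 103.30777740478516), 93.10057067871094)
red 425 (np.float64(324.3552941176471), np.float64(229.3929411764706)) [0.5019 0.0022 0.1071] [ 0.4957 -0.0053  0.095 ] [0.5246 0.0174 0.2891] ((510.9283752441406, 7.560238838195801), 16.86480140686035)
yellow 157 (np.float64(284.70063694267515), np.float64(268.0828025477707)) [ 0.5325 -0.0404  0.0629] [ 0.5229 -0.0486  0.0614] [ 0.542  -0.033   0.0646] ((532.2415161132812, -40.724544525146484), 10.863801002502441)
TR [ 0.50932093 -0.00263356  0.21895429] [[-0.951, 0.31, 0.001], [0.31, 0.951, -0.001], [-0.001, -0.001, -1.0]]
```

View pics/w1.png

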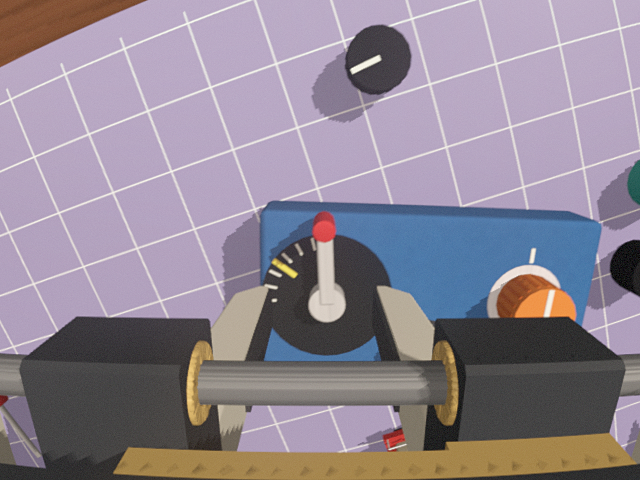

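The wrist view shows the red knob top at (325,229), the hub at (326,302), the yellow mark at (285,268) and the orange cap at (540,302). Next I'll compute the hub, knob and mark relative to each other from this one image.

```bash
python3 - <<'E'
from h import *
c=cal("wrist"); f=np.load("w1.npz"); im,d=f["im"],f["d"]; v,u=np.mgrid[:480,:640]; P=deproj(c,u,v,d)
hsv=cv2.cvtColor(im,cv2.COLOR_RGB2HSV).astype(int)
def circ(m,n):
    q=P[m]; print(n,m.sum(),q.mean(0).round(4),cv2.minEnclosingCircle((q[:,:2]*1000).astype(np.float32)))
    return q.mean(0)
reg=lambda a,b,e,g:(u>a)&(u<b)&(v>e)&(v<g)
print("hub z",P[302,326], "arm z",P[262,326])
zh=P[302,326,2]
k=circ(reg(305,345,205,245)&(P[...,2]>.1045)&(P[...,2]<.112)&((hsv[...,0]<6)|(hsv[...,0]>170))&(hsv[...,1]>130),"knob")
h=circ(reg(300,352,278,325)&(abs(P[...,2]-zh)<.004)&(hsv[...,1]<60)&(hsv[...,2]>120),"hub")
dial=reg(255,400,225,360)&(abs(P[...,2]-.062)<.006)&(hsv[...,2]<75); circ(dial,"dial")
y=circ(reg(265,305,255,285)&(hsv[...,0]>18)&(hsv[...,0]<33)&(hsv[...,1]>140),"yel")
for p in (k,y): r=p-h; print(np.degrees(np.arctan2(r[1],r[0]))%360,np.hypot(*r[:2]))
# front edge of deck and left/right edges
dk=(abs(P[...,2]-.061)<.006)&(hsv[...,0]>95)&(hsv[...,0]<120)&(hsv[...,1]>120)
fe=[]
for col in range(290,580,3):
    r=np.nonzero(dk[:,col])[0]
    if len(r) and r[0]<240: fe.append(P[r[0],col])
fe=np.array(fe); L=cv2.fitLine(fe[:,:2].astype(np.float32),cv2.DIST_HUBER,0,.001,.001).ravel(); print("front edge",L,np.degrees(np.arctan2(L[1],L[0])),fe[:,2].mean())
cap=reg(490,600,260,330)&(hsv[...,0]>4)&(hsv[...,0]<16)&(hsv[...,1]>120)&(P[...,2]>.092)&(P[...,2]<.102); circ(cap,"cap")
E
```

```text
hub z [ 0.56392817 -0.01759811  0.07898164] arm z [ 0.53330893 -0.00765267  0.07868996]
knob 388 [0.5033 0.0008 0.1072] ((503.6943054199219, 1.018020749092102), 7.660186290740967)
hub 1094 [ 0.5637 -0.0164  0.0787] ((562.4418334960938, -16.443010330200195), 17.833681106567383)
dial 8328 [ 0.5679 -0.0182  0.0622] ((566.4545288085938, -18.22382926940918), 52.84461212158203)
yel 159 [ 0.5316 -0.041   0.067 ] ((491.590576171875, -8.871512413024902), 58.51042175292969)
164.04897571347567 0.06281450781133187
217.3338137650273 0.04045602945638882
front edge [0.33453465 0.94238347 0.5314701  0.08963964] 70.45576 0.056947403346796814
cap 1302 [0.6099 0.1389 0.0966] ((620.5879516601562, 137.8213348388672), 24.768524169921875)
```

Request:
{"method": "apply_moves", "body": {"deltas": [3, 1, 5, 0, 0, 0, 6, 2, 20, 0, 0, 0, 6, 2, 45, 0, 0, 0, 6, 2, 70, 0, 0, 0, 6, 2, 95, 0, 0, 0, 6, 2, 115, 0, 0, 0, 6, 2, 130, 0, 0, 0, 6, 2, 136, 0, 0, 0, 6, 2, 137, 0, 0, 0, 6, 2, 137, 0, 0, 0, 6, 2, 137, 0, 0, 0]}}

```text
clock: 3.13
tcp_pos: [0.5038, 0.0057, 0.0824]
ee_rot: [0.485, 3.103, 0.001]
contact_force: [-0.1, -0.3, -0.6]
width: 0.042
finger_force: 0.0
```

Request:
{"method": "apply_moves", "body": {"deltas": [0, 0, 0, 0, 0, 0, 0, 0, 0, 0, 0, 0, 0, 0, 0, 0, 0, 0, 0, 0, 0, 0, 0, 0, 0, 0, 0, 0, 0, 0, 0, 0, 0, 0, 0, 0], "fingers": -1}}

```text
clock: 3.63
tcp_pos: [0.5033, 0.0049, 0.0819]
ee_rot: [-0.487, -3.104, 0.0]
contact_force: [-1.6, -2.0, 4.6]
width: 0.015
finger_force: 30.0
```

```bash
python3 wr.py 2
```

```text
{'clock': 3.633, 'q': [-0.129, 0.554, 0.008, 2.218, -0.012, 0.369, 1.149], 'tcp_pos': [0.503, 0.005, 0.082], 'ee_rot': [-0.487, -3.104, 0.0], 'contact_force': [-1.615, -2.045, 4.581], 'width': 0.015, 'finger_force': 30.001}
deck 18591 0.06012995007407704 ((571.3853149414062, 42.7041015625), (221.62059020996094, 112.05579376220703), 70.18009948730469)
orange 2247 (np.float64(619.1757899421451), np.float64(433.21183800623055)) [0.6062 0.121  0.0898] [0.4931 0.0553 0.08  ] [0.6281 0.1388 0.201 ] ((560.6375732421875, 85.1703872680664), 73.78324127197266)
red 1601 (np.float64(321.3978763272954), np.float64(331.0281074328545)) [0.502  0.0062 0.1069] [ 0.4965 -0.0024  0.095 ] [0.512  0.0134 0.1104] ((504.02923583984375, 5.650664329528809), 8.23436164855957)
TR [0.5032919  0.00488369 0.08186842] [[-0.952, 0.306, -0.0], [0.306, 0.952, -0.0], [0.0, -0.0, -1.0]]
```

Request:
{"method": "apply_moves", "body": {"deltas": [0, -3, 0, 0, 0, -0.46, 0, -6, 0, 0, 0, -0.92, -1, -12, 0, 0, 0, -1.83, -2, -18.5, 0, 0, 0, -2.75, -4, -24.5, 0, 0, 0, -3.67, -6.5, -30, 0, 0, 0, -4.58, -9.5, -35.5, 0, 0, 0, -5.5, -13, -41, 0, 0, 0, -6.42, -17, -45.5, 0, 0, 0, -7.33, -21, -50, 0, 0, 0, -8.25, -26, -54, 0, 0, 0, -9.17, -26, -54, 0, 0, 0, -9.17, -26, -54, 0, 0, 0, -9.17, -26, -54, 0, 0, 0, -9.17]}}

```text
clock: 4.85
tcp_pos: [0.5117, -0.0557, 0.0819]
ee_rot: [0.999, -2.978, 0.002]
contact_force: [-0.7, -5.3, 5.6]
width: 0.0152
finger_force: 30.0
```

```bash
python3 wr.py 3; python3 - <<'E'
from h import *
s=get_state(); r=s["tcp_pos"]-np.array([.5655,-.0168,0]); print(np.degrees(np.arctan2(r[1],r[0]))%360-160.45,np.hypot(r[0],r[1]))
E
```

```text
{'clock': 4.85, 'q': [0.182, 0.572, -0.262, 2.181, 0.349, 0.427, 1.859], 'tcp_pos': [0.512, -0.056, 0.082], 'ee_rot': [0.999, -2.978, 0.002], 'contact_force': [-0.653, -5.337, 5.615], 'width': 0.015, 'finger_force': 30.001}
deck 1888 0.06029919130847364 ((496.54034423828125, -35.53362274169922), (26.10179901123047, 59.645931243896484), 24.548280715942383)
red 1648 (np.float64(321.90716019417476), np.float64(330.39259708737865)) [ 0.5106 -0.0544  0.1068] [ 0.5043 -0.0609  0.095 ] [ 0.5201 -0.0453  0.1107] ((512.4058227539062, -53.10955047607422), 8.122684478759766)
TR [ 0.51172247 -0.05573701  0.08188085] [[-0.798, -0.603, 0.0], [-0.603, 0.798, -0.001], [0.001, -0.001, -1.0]]
55.43668144722321 0.06634101830017045
```

Request:
{"method": "apply_moves", "body": {"deltas": [0, 0, 0, 0, 0, 0, 0, 0, 0, 0, 0, 0, 0, 0, 0, 0, 0, 0, 0, 0, 0, 0, 0, 0, 0, 0, -10, 0, 0, 0, 0, 0, -30, 0, 0, 0, 0, 0, -60, 0, 0, 0, 0, 0, -90, 0, 0, 0, 0, 0, -120, 0, 0, 0, 0, 0, -140, 0, 0, 0, 0, 0, -145, 0, 0, 0, 0, 0, -145, 0, 0, 0], "fingers": -0.1}}

```text
clock: 5.9
tcp_pos: [0.5123, -0.0542, 0.2286]
ee_rot: [-1.001, 2.974, -0.002]
contact_force: [-0.4, 0.1, -1.1]
width: 0.042
finger_force: 0.0
```

```bash
python3 wr.py 4
```

```text
{'clock': 5.9, 'q': [0.293, 0.359, -0.394, 2.049, 0.197, 0.766, 2.0], 'tcp_pos': [0.512, -0.054, 0.229], 'ee_rot': [-1.001, 2.974, -0.002], 'contact_force': [-0.354, 0.065, -1.128], 'width': 0.042, 'finger_force': 0.0}
deck 5623 0.06078656988623782 ((583.2982788085938, 36.373741149902344), (220.63026428222656, 137.06399536132812), 70.34263610839844)
orange 225 (np.float64(399.24), np.float64(443.9822222222222)) [0.6217 0.1147 0.09  ] [ 0.487  -0.0424  0.08  ] [0.6368 0.1208 0.3283] ((561.90283203125, 38.28093719482422), 110.11109924316406)
red 392 (np.float64(321.4923469387755), np.float64(234.5969387755102)) [ 0.5113 -0.0539  0.1071] [ 0.5043 -0.0606  0.0951] [ 0.5195 -0.046   0.1093] ((511.9541320800781, -53.407073974609375), 7.699106693267822)
TR [ 0.51234771 -0.05421674  0.22859382] [[-0.796, -0.605, 0.003], [-0.605, 0.796, -0.0], [-0.002, -0.002, -1.0]]
```

View pics/w4.png

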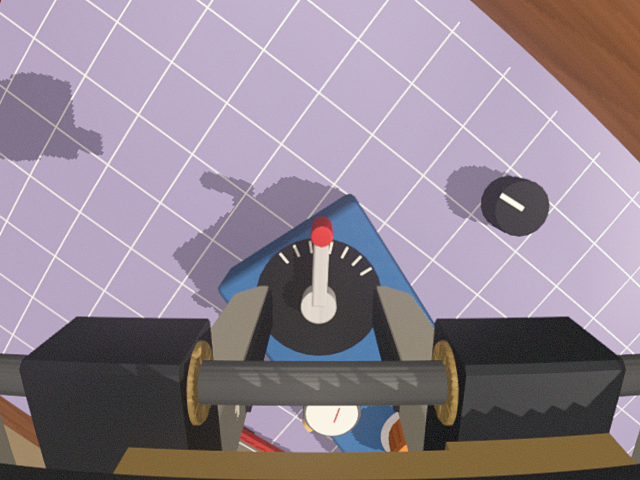

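The lever arm at (321,270) covers the yellow mark. One white tick (65°) shows just to its left at (311,247), and the 45/30/15/0 ticks show to its right. I'll quantify the angle from the ticks.

```bash
python3 - <<'E'
from h import *
c=cal("wrist"); f=np.load("w4.npz"); im,d=f["im"],f["d"]; v,u=np.mgrid[:480,:640]; P=atz(c,u,v,.0612)
hsv=cv2.cvtColor(im,cv2.COLOR_RGB2HSV).astype(int)
m=(u>268)&(u<385)&(v>235)&(v<285)&(hsv[...,1]<70)&(hsv[...,2]>130)
n,l,s,cc=cv2.connectedComponentsWithStats(m.astype(np.uint8))
from scipy.optimize import least_squares
T=[]
for i in range(1,n):
    if s[i,4]>8: print(i,s[i].tolist(),cc[i].round(1),P[l==i].mean(0).round(4)); T.append((s[i,4],P[l==i].mean(0)))
t=np.array([p[:2] for a,p in T if a<150])
r=least_squares(lambda x:np.hypot(*(t-x[:2]).T)-x[2],[.5655,-.0168,.044]).x; print(r)
for pv in (r[:2],np.array([.5655,-.0168])):
    print((np.degrees(np.arctan2(*(t-pv).T[::-1]))%360).round(1)-160.45)
    for k in ((.512,-.0534),(.5113,-.0537)): w=np.array(k)-pv; print("knob",np.degrees(np.arctan2(w[1],w[0]))%360-160.45,np.hypot(*w))
# lever axis line directly
a=(u>300)&(u<345)&(v>250)&(v<285)&(hsv[...,1]<60)&(abs(deproj(c,u,v,d)[...,2]-.0785)<.003); q=deproj(c,u,v,d)[a]
L=cv2.fitLine(q[:,:2].astype(np.float32),cv2.DIST_L2,0,.001,.001).ravel(); print(a.sum(),np.degrees(np.arctan2(L[1],L[0]))%180+180-160.45)
E
```

```text
1 [269, 236, 11, 7, 43] [272.5 237.9] [ 0.545  -0.0773  0.0612]
2 [380, 236, 5, 8, 26] [382.6 238.5] [ 0.4919 -0.0067  0.0612]
4 [309, 241, 4, 12, 34] [310.4 246.4] [ 0.5322 -0.0488  0.0612]
5 [312, 241, 21, 44, 628] [320.9 264.2] [ 0.5391 -0.033   0.0612]
6 [293, 245, 7, 12, 36] [296.  250.2] [ 0.5418 -0.0562  0.0612]
7 [341, 246, 8, 13, 44] [344.2 252. ] [ 0.5194 -0.0243  0.0612]
8 [279, 252, 10, 12, 46] [283.4 257.6] [ 0.553  -0.0606  0.0612]
9 [351, 255, 11, 11, 44] [356.2 260.4] [ 0.5191 -0.0122  0.0612]
10 [360, 267, 12, 9, 45] [365.6 270.9] [ 5.215e-01 -5.000e-04  6.120e-02]
[173.91316262 109.50495966 205.08926011]
[51.85 51.85 51.85 51.85 51.85 51.85 51.85 51.85]
knob 51.8355250253197 205.11215802551183
knob 51.835491427102255 205.11291004494575
[90.85 11.75 63.45 78.55 28.75 93.65 13.95 -0.75]
knob 53.92650529615426 0.06482136993307068
knob 53.79749618530292 0.06556866629724904
509 53.807755
```

Against the ticks, which all read about 1.2° low, the lever reads 53.9 + 1.2 ≈ 55°. It's on the mark. Now over to the cap, turning the wrist back to mid-range on the way.

Request:
{"method": "apply_moves", "body": {"deltas": [-5, 2, 0, 0, 0, 1, -15, 6, 0, 0, 0, 2, -25, 11, 0, 0, 0, 3, -36, 15, 0, 0, 0, 4, -47, 20, 0, 0, 0, 5, -58, 25, 0, 0, 0, 6, -69, 30, 0, 0, 0, 7, -80, 34, 0, 0, 0, 8, -91, 39, 0, 0, 0, 9, -102, 44, 0, 0, 0, 10, -113, 48, 0, 0, 0, 11, -124, 53, 0, 0, 0, 12, -135, 58, 0, 0, 0, 13, -146, 63, 0, 0, 0, 14, -157, 67, 0, 0, 0, 15, -168, 72, 0, 0, 0, 16, -179, 77, 0, 0, 0, 17, -190, 81, 0, 0, 0, 18, -199, 85, 0, 0, 0, 19, -203, 87, 0, 0, 0, 19.1], "fingers": 0.5}}

```text
clock: 7.62
tcp_pos: [0.6203, 0.1394, 0.2246]
ee_rot: [-1.967, -2.448, 0.004]
contact_force: [-1.2, 0.4, 0.2]
width: 0.0695
finger_force: 0.0
```

Request:
{"method": "apply_moves", "body": {"deltas": [0, 0, 0, 0, 0, 0, 0, 0, 0, 0, 0, 0, 0, 0, 0, 0, 0, 0]}}

```text
clock: 7.87
tcp_pos: [0.6202, 0.137, 0.226]
ee_rot: [-1.961, -2.454, 0.002]
contact_force: [0.3, 0.1, 0.3]
width: 0.0696
finger_force: 0.0
```

```bash
python3 wr.py 5; python3 - <<'E'
from h import *
c=cal("wrist"); f=np.load("w5.npz"); im,d=f["im"],f["d"]; v,u=np.mgrid[:480,:640]; P=deproj(c,u,v,d)
hsv=cv2.cvtColor(im,cv2.COLOR_RGB2HSV).astype(int)
m=(hsv[...,0]>4)&(hsv[...,0]<18)&(hsv[...,1]>120)&(P[...,2]>.093)&(P[...,2]<.102)&(np.hypot(P[...,0]-.622,P[...,1]-.138)<.04)
q=P[m]; print(m.sum(),q.mean(0),cv2.minEnclosingCircle((q[:,:2]*1000).astype(np.float32)))
E
```

```text
{'clock': 7.867, 'q': [-0.397, 0.485, 0.134, 1.813, -0.082, 0.85, -0.003], 'tcp_pos': [0.62, 0.137, 0.226], 'ee_rot': [-1.961, -2.454, 0.002], 'contact_force': [0.253, 0.057, 0.343], 'width': 0.07, 'finger_force': 0.0}
deck 21307 0.06132827792608299 ((594.4016723632812, 65.18937683105469), (276.34014892578125, 137.49276733398438), 70.0731201171875)
orange 3571 (np.float64(327.1425371044525), np.float64(231.07700924110893)) [0.6228 0.1403 0.0974] [0.5783 0.115  0.08  ] [0.6641 0.1857 0.3326] ((623.0621948242188, 162.20535278320312), 47.28170394897461)
TR [0.62015966 0.13700106 0.2260448 ] [[-0.22, 0.975, -0.001], [0.975, 0.22, -0.001], [-0.001, -0.001, -1.0]]
3481 [0.62281863 0.13983088 0.09767483] ((622.1273803710938, 139.55841064453125), 25.117385864257812)
```

View pics/w5.png

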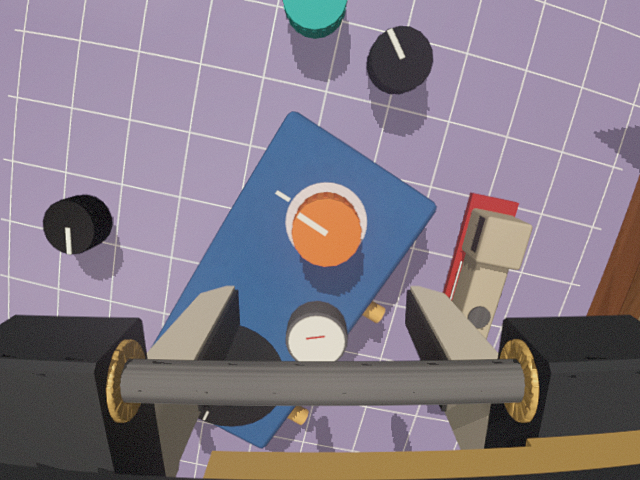

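The wrist view shows the orange cap at (327,231), with its pointer lined up with the seat mark. The fingers straddle it, and the gauge at (316,338) is clear of them. I'll descend and grip.

Request:
{"method": "apply_moves", "body": {"deltas": [1, 1, 5, 0, 0, 0, 1.5, 2, 20, 0, 0, 0, 1.5, 2, 45, 0, 0, 0, 1.5, 2, 75, 0, 0, 0, 1.5, 2, 105, 0, 0, 0, 1.5, 2, 130, 0, 0, 0, 1.5, 2, 148, 0, 0, 0, 1.5, 2, 156, 0, 0, 0, 1.5, 2, 158, 0, 0, 0, 1.5, 2, 158, 0, 0, 0, 1.5, 2, 158, 0, 0, 0]}}

```text
clock: 8.83
tcp_pos: [0.623, 0.1397, 0.0697]
ee_rot: [1.963, 2.451, 0.002]
contact_force: [-0.3, -0.8, 0.7]
width: 0.0694
finger_force: 0.0
```

Request:
{"method": "apply_moves", "body": {"deltas": [0, 0, 0, 0, 0, 0, 0, 0, 0, 0, 0, 0, 0, 0, 0, 0, 0, 0, 0, 0, 0, 0, 0, 0, 0, 0, 0, 0, 0, 0, 0, 0, 0, 0, 0, 0], "fingers": -1}}

```text
clock: 9.33
tcp_pos: [0.6227, 0.1399, 0.0694]
ee_rot: [1.963, 2.452, 0.001]
contact_force: [-0.9, -0.9, 5.7]
width: 0.049
finger_force: 30.0
```

```bash
python3 - <<'E'
from h import *
s=st(); print(s["ft_torque"])
E
```

```text
{'clock': 9.333, 'q': [-0.371, 0.682, 0.093, 1.922, -0.114, 0.541, 0.02], 'tcp_pos': [0.623, 0.14, 0.069], 'ee_rot': [1.963, 2.452, 0.001], 'contact_force': [-0.934, -0.857, 5.734], 'width': 0.049, 'finger_force': 29.999}
[-0.10910746  0.29193498  0.11092287]
```

Gripped. I'll test counter-clockwise first, by 12°.

Request:
{"method": "apply_moves", "body": {"deltas": [0, 0, 0, 0, 0, -0.5, 0, 0, 0, 0, 0, -1, 0, 0, 0, 0, 0, -1.5, 0, 0, 0, 0, 0, -2, 0, 0, 0, 0, 0, -2, 0, 0, 0, 0, 0, -2]}}

```text
clock: 9.83
tcp_pos: [0.6227, 0.1395, 0.0691]
ee_rot: [1.7, 2.641, 0.001]
contact_force: [-0.5, -1.8, 6.3]
width: 0.0491
finger_force: 30.2
```

```bash
python3 - <<'E'
from h import *
s=st(); print(s["ft_torque"],s["joint_torque"].__class__, np.round(s["joint_torque"],2)); M=R.from_rotvec(s["ee_rot"]).as_matrix(); print("tool y deg",np.degrees(np.arctan2(M[1,1],M[0,1])))
E
python3 wr.py 6 | grep -v TR
python3 - <<'E'
import cv2
im=cv2.imread('pics/w6.png'); cv2.imwrite('pics/w6c.png',cv2.resize(im[180:480,170:490],None,fx=2,fy=2))
E
```

```text
{'clock': 9.833, 'q': [-0.333, 0.68, 0.036, 1.92, -0.045, 0.542, 0.16], 'tcp_pos': [0.623, 0.14, 0.069], 'ee_rot': [1.7, 2.641, 0.001], 'contact_force': [-0.515, -1.789, 6.331], 'width': 0.049, 'finger_force': 30.192}
[-0.12046368  0.19355711 -0.61526763] <class 'numpy.ndarray'> [ -0.55 -69.45   1.56 -15.4    0.51  -0.26   0.74]
tool y deg 24.4660054629446
{'clock': 9.833, 'q': [-0.333, 0.68, 0.036, 1.92, -0.045, 0.542, 0.16], 'tcp_pos': [0.623, 0.14, 0.069], 'ee_rot': [1.7, 2.641, 0.001], 'contact_force': [-0.515, -1.789, 6.331], 'width': 0.049, 'finger_force': 30.192}
deck 39190 0.061117244579135796 ((599.435302734375, 78.99574279785156), (248.35670471191406, 137.8808135986328), 70.16448974609375)
orange 10656 (np.float64(324.05442942942943), np.float64(315.56418918918916)) [0.6188 0.1492 0.0973] [0.5967 0.1222 0.08  ] [0.6468 0.1655 0.0996] ((621.8648071289062, 140.7130126953125), 25.4073429107666)
```

View pics/w6c.png

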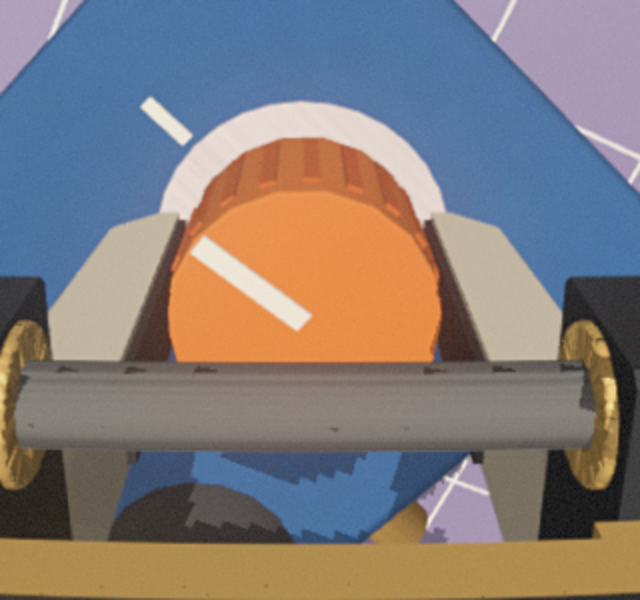

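The crop shows the cap held between the fingers, with its pointer from (305,322) to (200,243) and the seat mark at (165,120). The torque about z changed by -0.7 N m. I'll measure how far the pointer turned against the station.

```bash
cat > ptr.py <<'E'
from h import *
import sys
def ptr(n):
    c=cal("wrist"); f=np.load(f"w{n}.npz"); im,d=f["im"],f["d"]; v,u=np.mgrid[:480,:640]; P=deproj(c,u,v,d)
    hsv=cv2.cvtColor(im,cv2.COLOR_RGB2HSV).astype(int)
    o=((hsv[...,0]>4)&(hsv[...,0]<18)&(hsv[...,1]>120)&(P[...,2]>.07)&(P[...,2]<.3)).astype(np.uint8)
    k,l,s,_=cv2.connectedComponentsWithStats(o); o=(l==1+s[1:,4].argmax()).astype(np.uint8)
    zt=np.percentile(P[o>0][:,2],80); hull=cv2.convexHull(np.argwhere(o)[:,::-1].astype(np.int32)); h=cv2.fillPoly(np.zeros_like(o),[hull],1)
    h=cv2.erode(h,np.ones((3,3)))
    w=(h>0)&(hsv[...,1]<75)&(hsv[...,2]>140)&(abs(P[...,2]-zt)<.006); 
    k,l,s,_=cv2.connectedComponentsWithStats(w.astype(np.uint8)); w=l==1+s[1:,4].argmax()
    q=P[w]; top=(o>0)&(abs(P[...,2]-zt)<.004); ce,ra=cv2.minEnclosingCircle((P[top][:,:2]*1000).astype(np.float32)); 
    L=cv2.fitLine(q[:,:2].astype(np.float32),cv2.DIST_L2,0,.001,.001).ravel(); dr=L[:2]*np.sign(L[:2]@(q.mean(0)[:2]-np.array(ce)/1000))
    A=np.c_[P[top][:,:2],np.ones(top.sum())]; pl=np.linalg.lstsq(A,P[top][:,2],rcond=None)[0]
    print(n,"n",w.sum(),"pointer-station deg",np.degrees(np.arctan2(dr[1],dr[0]))%360-160.45,"top z",zt,"centre",ce,ra,"tilt",np.degrees(pl[:2]).round(1))
for a in sys.argv[1:]: ptr(a)
E
python3 ptr.py 5; python3 ptr.py 6
```

```text
6 n 755 pointer-station deg 4.874422947130711 top z 0.09781674169511445 centre (621.86279296875, 140.71495056152344) 25.40467643737793 tilt [ 0.3 -0.7]Traceback (most recent call last):
  File "ptr.py", line 16, in <module>
    for a in sys.argv[1:]: ptr(a)
                           ~~~^^^
  File "ptr.py", line 11, in ptr
    k,l,s,_=cv2.connectedComponentsWithStats(w.astype(np.uint8)); w=l==1+s[1:,4].argmax()
                                                                         ~~~~~~~~~~~~~~^^
ValueError: attempt to get argmax of an empty sequence
```

The pointer moved only about 5° while the tool turned 12°. That is the hard stop, so counter-clockwise locks. The thread must be left-handed, so I'll turn 85° clockwise.

Request:
{"method": "apply_moves", "body": {"deltas": [0, 0, 0, 0, 0, 0.5, 0, 0, 0, 0, 0, 1.3, 0, 0, 0, 0, 0, 2.2, 0, 0, 0, 0, 0, 3.1, 0, 0, 0, 0, 0, 4, 0, 0, 0, 0, 0, 4.9, 0, 0, 0, 0, 0, 5.8, 0, 0, 0, 0, 0, 6.7, 0, 0, 0, 0, 0, 7.6, 0, 0, 0, 0, 0, 8.5, 0, 0, 0, 0, 0, 9.4, 0, 0, 0, 0, 0, 10.3, 0, 0, 0, 0, 0, 11.2, 0, 0, 0, 0, 0, 12.1, 0, 0, 0, 0, 0, 13, 0, 0, 0, 0, 0, 13.7, 0, 0, 0, 0, 0, 14.2, 0, 0, 0, 0, 0, 14.2, 0, 0, 0, 0, 0, 14.2]}}

```text
clock: 11.47
tcp_pos: [0.6237, 0.1396, 0.0692]
ee_rot: [3.037, 0.799, 0.004]
contact_force: [3.6, -2.3, 5.4]
width: 0.0488
finger_force: 30.0
```

```bash
python3 wr.py 7|head -1; python3 ptr.py 7; python3 -c "
from h import *
s=get_state();print(s['ft_torque']);M=R.from_rotvec(s['ee_rot']).as_matrix(); print('tool y deg',np.degrees(np.arctan2(M[1,1],M[0,1])))"
```

```text
{'clock': 11.467, 'q': [-0.592, 0.727, 0.444, 1.937, -0.534, 0.593, -0.852], 'tcp_pos': [0.624, 0.14, 0.069], 'ee_rot': [3.037, 0.799, 0.004], 'contact_force': [3.603, -2.264, 5.402], 'width': 0.049, 'finger_force': 30.049}
7 n 741 pointer-station deg -79.90165432267791 top z 0.09775928401431364 centre (621.5123901367188, 140.4416961669922) 25.196664810180664 tilt [-0.4 -0.4]
[-0.40359146 -0.79318616 -0.08599371]
tool y deg -60.51910653522699
```

The cap turned freely to -80°. Now lifting it straight up 100 mm.

Request:
{"method": "apply_moves", "body": {"deltas": [0, 0, -2, 0, 0, 0, 0, 0, -5, 0, 0, 0, 0, 0, -9, 0, 0, 0, 0, 0, -14, 0, 0, 0, 0, 0, -20, 0, 0, 0, 0, 0, -27, 0, 0, 0, 0, 0, -35, 0, 0, 0, 0, 0, -45, 0, 0, 0, 0, 0, -55, 0, 0, 0, 0, 0, -65, 0, 0, 0, 0, 0, -75, 0, 0, 0, 0, 0, -85, 0, 0, 0, 0, 0, -92, 0, 0, 0, 0, 0, -97, 0, 0, 0, 0, 0, -100, 0, 0, 0, 0, 0, -100, 0, 0, 0, 0, 0, -100, 0, 0, 0, 0, 0, -100, 0, 0, 0]}}

```text
clock: 13.02
tcp_pos: [0.622, 0.1398, 0.1682]
ee_rot: [3.039, 0.798, -0.001]
contact_force: [-0.9, -0.5, -0.5]
width: 0.0488
finger_force: 30.0
```

```bash
python3 wr.py 8|head -1; python3 ptr.py 8; python3 -c "
from h import *
im,d=capture('scene'); c=cal('scene'); cv2.imwrite('pics/scene9.png',cv2.resize(im[120:320,220:520],None,fx=2.5,fy=2.5)[...,::-1])
im,d=capture('top'); np.savez('top9.npz',im=im,d=d)
"
```

```text
{'clock': 13.017, 'q': [-0.663, 0.608, 0.55, 1.878, -0.438, 0.779, -0.932], 'tcp_pos': [0.622, 0.14, 0.168], 'ee_rot': [3.039, 0.798, -0.001], 'contact_force': [-0.896, -0.541, -0.461], 'width': 0.049, 'finger_force': 30.013}
8 n 733 pointer-station deg -79.85625362238247 top z 0.19662035779360112 centre (620.4130249023438, 140.99459838867188) 25.06080436706543 tilt [-0.5 -0.4]
```

View pics/scene9.png

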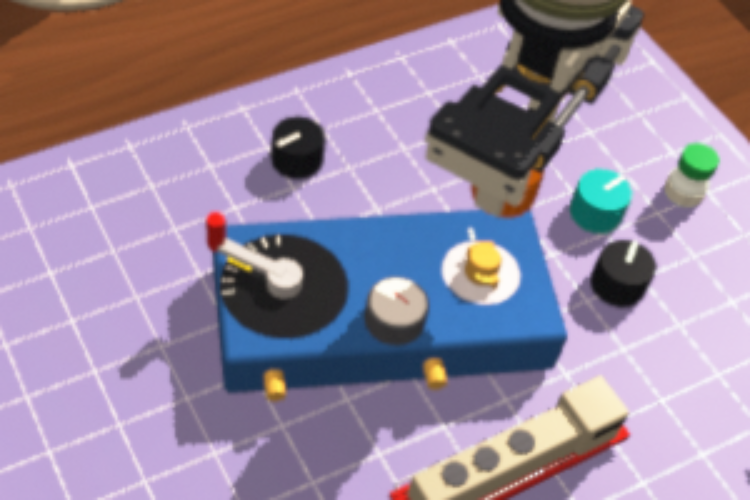

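The scene crop shows the bare brass neck at (483,262) and the cap in the gripper above it at (510,195). The lever lies along the yellow mark at (238,262), and the bystanders haven't moved. The cap has risen 99 mm and is level to within 1°, so I'm handing in.

```bash
python3 -c "
from rig import *
print(job_done())"
```

```text
the job is handed in; nothing more can be done
None
```

I set the vent lever on the yellow 55° mark, then unscrewed the orange cap, whose thread is left-handed (it loosens clockwise). The job is handed in with the cap held level about 10 cm above its seat and the bystanders untouched, at about 13 s of the 51 s limit.

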